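Hang the snap gauges on their bars

ROBOT

A 6-joint arm with a two-finger parallel gripper is mounted at the origin on the work surface. World frame = base frame: x ahead of the robot, y to its left, z up, the work surface at z = 0. Lengths are in mm, angles in rad, forces in N, time in s.
With the tool pointing down it reaches from about 325 to 1000 mm from the base axis. Payload 5.1 kg.
Tool frame: the origin (TCP) lies between the finger pads; the fingertips stand 17 mm ahead of it and the grasp point (between the pads) lies 2 mm behind it (env.tips_ahead is the distance from the TCP to the fingertips, in mm); x points along the fingers, y is the direction in which the jaws open and shut, and the axes are right-handed (so a half turn about x gives the same grasp; the last joint's range is limited). The gripper opens to 85 mm and grips with 20 to 120 N. Pads are 22 mm wide; open, the fingers measure 114 mm over their backs; the gripper's body (76 mm by 85 mm) begins 54 mm behind the grasp point. The pads swing forward as they close: fully open they stand 13 mm farther back than shut.
Start: joints at [-1.358, 0.124, 1.65, -0, 1.367, -0.083], TCP at [189.446, -621.768, 248.322] pointing down, gripper open.
Joint ranges: [-2.61, 2.61], [-1.02, 2.33], [0.03, 2.71], [-1.35, 4.49], [0.32, 2.68], [-2.91, 2.91]. Speed limits (rad/s): [2.57, 2.57, 3.14, 3.14, 3.14, 3.14].

INTERFACE

Orientations are given as a rotation vector (axis times angle).
In Python, from cell import env gives the robot as it stands. The module is installed in compiled form; this text tells all that it offers.
- The arm moves only by the tool jog_arm, never from a script. Its argument "increments" is a list of rows, each a list of 7 numbers: the shift along the world's x, y, z in m, then the turn, a rotation vector about the world's x, y, z in rad, then the opening, from 0 (shut) to 1 (fully open). A call has 1 to 20 rows; each row shifts and turns the pose as measured when the row begins; what a row does not reach is not made up. A row lasts 1/12 s, in which the tool goes at most 41.7 mm and 7.16 degrees, less where a joint would pass 70% of its speed; a pose out of reach is approached as far as the arm can. A call with a gripper value outside its range is refused whole. The fingers move at their own pace and stop on an object; the grip force is fixed at half the most. Time passes only in rows, so rows that do not move let the fingers close. It gives the time, the measured TCP pose, the force and the opening at its end, in the units of the state.
- env.sense(): the state, without advancing time (a new reading comes with each control period).
- env.camera(name): name is "scene" or "top" or "wrist"; returns the picture (400x640x3 uint8, red, green, blue); there is no depth.
- env.camera_info(name): a dict with "K" (3x3 intrinsics, pixels), "R" (3x3) and "t" (3): a world point X has camera coordinates R X + t; the wrist camera has in their place "hand_eye" (4x4, takes a point from camera to tool coordinates, whose origin is the TCP and whose axes are the tool frame's). Camera axes: x right, y down, z forward; pixel columns grow to the right and rows downward; lengths in mm; the calibration is good to about 2 mm. A picture is of the moment at which its call begins: read the wrist's pose just before it. camera_info takes no time and is no camera call.
- env.hand_in(): hands the job in, once; it reports no verdict.
The state is a dict: "clock": time; "joints": joint angles; "joint_vel": joint speeds; "tau": joint torques, N m; "tool_pos": TCP position; "tool_rot": TCP orientation; "ft_force": force on the tool from outside, world axes, zero at the start; "ft_torque": the same for the moment, N m; "width": opening from 0.0 (shut) to 1.0 (fully open).
Only numpy, scipy, OpenCV 4.12 (cv2) and the standard library are available. Lean on these libraries where they do the work, as an engineer would, in place of code of your own. Each camera call takes 0.05 s, during which the arm holds its last target. There are 200 camera calls.

TASK

Hang the two horseshoe-shaped snap gauges from their sloping easels on their stands, legs down and straddling the bar: the larger gauge over the higher bar, the smaller over the lower bar, each between the stand's posts and left hanging still. They are precision gauges: set them down gently, never put or drop either on the granite, and leave everything else where it stands.

Things in the scene. Friction and masses are not known exactly. Their poses are not given: they have to be found in the camera images.
- big_gauge_mid (a point): larger of the two horseshoe snap gauges: flat aluminium plate 120 wide, 135 tall, 14 thick, 410 to 720 g; two legs 30 wide, 95 long under a 40 deep crown with a black inlay. Point: its centre, half-way up (67.5 from either end; the crown's mid-height lies 47.5 towards +z, its underside 27.5). x through the thickness, y across the width, z from leg tips to crown
- big_gauge_seat (a point): middle of the underside of that gauge's crown, which rests on the bar; same axes. Gap between the legs 60, inner corners chamfered 15; dark steel heads on the lowest 21 of the legs narrow it to 50. The crown's top edge (40 above) is flat over the middle 84. The balance point lies below this point
- big_gauge: the same gauge, origin midway between the leg tips, same axes. Starts loose, on its leg tips on its easel, leaning 28 deg from vertical, crown towards the robot's side; the easel backs only its legs, up to 60 from the tips. A lip 7 high stands before the tips: draw it out along its own slope for 15 first
- small_gauge_mid (a point): smaller of the two horseshoe snap gauges: flat aluminium plate 96 wide, 110 tall, 14 thick, 310 to 550 g; two legs 24 wide, 70 long under a 40 deep crown with a black inlay. Point: its centre, half-way up (55 from either end; the crown's mid-height lies 35 towards +z, its underside 15). x through the thickness, y across the width, z from leg tips to crown
- small_gauge_seat (a point): middle of the underside of that gauge's crown, which rests on the bar; same axes. Gap between the legs 48, inner corners chamfered 15; dark steel heads on the lowest 21 of the legs narrow it to 38. The crown's top edge (40 above) is flat over the middle 60. The balance point lies below this point
- small_gauge: the same gauge, origin midway between the leg tips, same axes. Starts loose, on its leg tips on its easel, leaning 38 deg from vertical, crown towards the robot's side; the easel backs only its legs, up to 60 from the tips. A lip 7 high stands before the tips: draw it out along its own slope for 15 first
- high_stand_bar (a point): centre of the axis of the higher bar: a horizontal round steel bar 16 in diameter, 210 long, axis 160 above the granite, on two thin posts 180 apart over a grey base plate 100 x 200 x 12, fixed. y along the bar, z up; its top is 8 above this point. For the larger gauge
- low_stand_bar (a point): centre of the axis of the lower bar: a horizontal round steel bar 16 in diameter, 210 long, axis 100 above the granite, on two thin posts 180 apart over a grey base plate 100 x 200 x 12, fixed. y along the bar, z up; its top is 8 above this point. For the smaller gauge
- high_stand: the stand of the higher bar, fixed; origin at the middle of the base's underside
- low_stand: the stand of the lower bar, fixed; origin at the middle of the base's underside
- easel_a: fixed grey easel under the larger gauge, base 130 x 140; origin at the middle of the base's underside, its back (-x) towards the robot, its top below 90
- easel_b: fixed grey easel under the smaller gauge, base 130 x 140; origin at the middle of the base's underside, its back (-x) towards the robot, its top below 85
- height_gauge: fixed height gauge, a bystander and obstacle: a base 85 x 70 x 35 and a column up to 395 high, 20 forward (+x) of the base's middle, with a slide reaching 40 to the -x side at a height of 235; origin at the middle of the base's underside
- ring_master: bystander: loose steel ring 96 in diameter, 22 high, lying flat; origin at the middle of its underside
- flange_part: bystander: loose turned aluminium flange 72 in diameter, 68 high; origin at the middle of its underside
- vee_block: bystander: loose dark steel vee block 60 x 50 x 50; origin at the middle of its underside
- block_case: bystander: loose closed wooden case 70 x 75 x 30; origin at the middle of its underside
- stylus_tree: bystander: loose stylus rack, a foot 72 in diameter and a 75 long crosspiece at a height of 105; origin at the middle of its underside
Not all that is in view belongs to the job. What is shaped like the high_stand but red is not meant.

How it is judged (in metres and radians):
At the end, for the whole second after the job is handed in: the larger gauge hangs on the higher bar and the smaller on the lower: the crown's underside middle within 18 mm sideways of the bar's axis, within 75 mm of the bar's middle along it, 1 to 18 mm above the axis; upright within 0.35 rad; bearing on the stand, slower than 0.03 m/s and released (x of big_gauge_seat in the frame of high_stand_bar between -0.018 and 0.018 m and y of big_gauge_seat in the frame of high_stand_bar between -0.075 and 0.075 m and z of big_gauge_seat in the frame of high_stand_bar between 0.001 and 0.018 m and angle between each of big_gauge_mid, small_gauge_mid's own z axis and vertical below 0.35 rad and linear speed of each of big_gauge, small_gauge below 0.03 m/s and contact force between big_gauge and high_stand above 0.5 N and contact force between each of big_gauge, small_gauge and the fingers below 0.1 N and x of small_gauge_seat in the frame of low_stand_bar between -0.018 and 0.018 m and y of small_gauge_seat in the frame of low_stand_bar between -0.075 and 0.075 m and z of small_gauge_seat in the frame of low_stand_bar between 0.001 and 0.018 m and contact force between small_gauge and low_stand above 0.5 N); the robot touches nothing.
It fails at once if a gauge is put or dropped on the granite (height (world z) of big_gauge_mid below 0.071 m or height (world z) of small_gauge_mid below 0.058 m).
It fails at once if a gauge is dropped or banged on its bar (still faster than 0.45 m/s within 30 mm above the bar's axis, or over 60 N) ((x of big_gauge_seat in the frame of high_stand_bar between -0.025 and 0.025 m and y of big_gauge_seat in the frame of high_stand_bar between -0.1 and 0.1 m and z of big_gauge_seat in the frame of high_stand_bar between -0.005 and 0.03 m and linear speed of big_gauge above 0.45 m/s) or contact force between big_gauge and high_stand above 60 N or (x of small_gauge_seat in the frame of low_stand_bar between -0.025 and 0.025 m and y of small_gauge_seat in the frame of low_stand_bar between -0.1 and 0.1 m and z of small_gauge_seat in the frame of low_stand_bar between -0.005 and 0.03 m and linear speed of small_gauge above 0.45 m/s) or contact force between small_gauge and low_stand above 60 N).
It fails at once if a bystander is shifted by more than 20 mm (distance of any of ring_master, flange_part, vee_block, block_case, stylus_tree from where it was at the start of the episode above 0.02 m).
It fails at once if the height gauge is struck (over 15 N) (contact force between height_gauge and the arm above 15 N or contact force between height_gauge and the fingers above 15 N or contact force between height_gauge and big_gauge above 15 N or contact force between height_gauge and small_gauge above 15 N).
It also fails if it takes over 72 s, if anything falls off the work surface, if the arm or the gripper's body presses on something with over 40 N, if the wrist force passes 120 N, or if a joint passes its speed limit or range.

## Working session

There is one attempt and no reset: what is moved stays moved. The work goes in short steps, Python scripts to look and compute and a tool call to move; the robot and the scene stay as the last step left them, time stands still between calls to the robot, and variables do not carry over. Pictures are saved under pics/ and viewed, about 8 in all and at most 12, crops included, and the job is handed in when it is done.

Besides the shell and the picture viewer there is one more tool, called in YAML: its name, and indented under it one key for each argument. jog_arm: Moves the arm, as the interface text tells. Its arguments: {"type":"object","properties":{"increments":{"type":"array"}},"required":["increments"]}

```bash
mkdir -p pics
python3 - <<'E'
from cell import env
import cv2,numpy as np
for n in("top","scene"):
    cv2.imwrite(f"pics/{n}0.png",env.camera(n)[:,:,::-1]); i=env.camera_info(n); print(n,i["K"],i["R"],i["t"])
print(env.camera_info("wrist")["hand_eye"],env.sense())
E
```

```text
top [[447.50340918   0.         326.94224334]
 [  0.         447.50340918 200.6252486 ]
 [  0.           0.           1.        ]] [[-1.24076291e-02 -9.99921525e-01 -1.73059121e-03]
 [-9.90404482e-01  1.25277359e-02 -1.37630003e-01]
 [ 1.37640883e-01  6.32326301e-06 -9.90482199e-01]] [  13.41426322  474.38846559 1425.28523536]
scene [[403.49479916   0.         319.36823686]
 [  0.         403.49479916 190.05748335]
 [  0.           0.           1.        ]] [[ 0.62282757  0.78235872  0.00080881]
 [ 0.59279841 -0.47124543 -0.6530833 ]
 [-0.51056427  0.40723774 -0.75728565]] [-306.37224049 -176.74989439 1514.53819433]
[[ 1.61142083e-04 -2.59330585e-01  9.65788601e-01 -1.24746175e+02]
 [ 9.99999979e-01  1.65235235e-04 -1.22481804e-04 -1.74114193e-01]
 [-1.27819029e-04  9.65788600e-01  2.59330606e-01 -6.65350312e+01]
 [ 0.00000000e+00  0.00000000e+00  0.00000000e+00  1.00000000e+00]] {'clock': 0.1, 'joints': array([-1.35760859e+00,  1.24440027e-01,  1.65156843e+00, -1.65139438e-05,
        1.36747904e+00, -8.25799248e-02]), 'joint_vel': array([-0.0007504 , -0.00094344, -0.00419705, -0.00081148,  0.00152955,
        0.00141474]), 'tau': array([ 2.12808977e-04, -4.24932468e+01, -3.66652644e+01, -3.57868743e-06,
        3.95056690e-03,  1.37924590e-05]), 'tool_pos': array([ 189.32697047, -621.26481494,  247.15748989]), 'tool_rot': array([ 2.06306869,  0.30933448, -2.06336028]), 'ft_force': array([ 0.80935465, -1.11883318, -0.75699974]), 'ft_torque': array([0.00998239, 0.02587444, 0.00461764]), 'width': 0.9965795992313062}
```

View pics/top0.png

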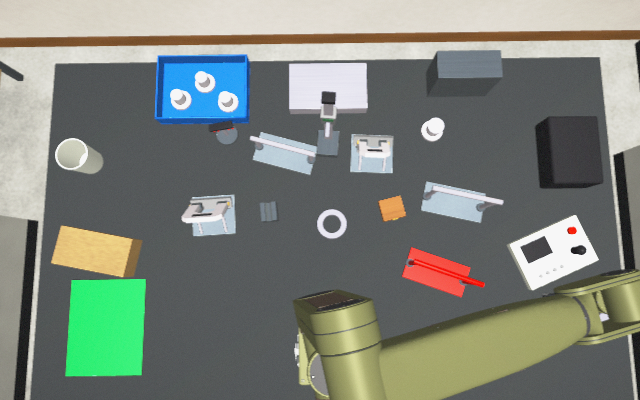

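View pics/scene0.png

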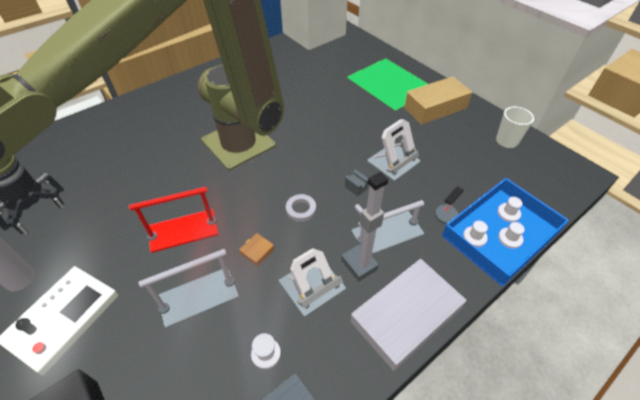

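The top view has +x up and +y left. The gauges on their easels are at about (207,212) and (373,145), and the grey stands at (284,150) and (462,200). The height gauge is at (328,125). Next, enlarged crops to pick points.

Run:
```python
import cv2
a=cv2.imread("pics/top0.png");b=cv2.imread("pics/scene0.png")
r=lambda im,x,y,w,h,s:cv2.resize(im[y:y+h,x:x+w],None,fx=s,fy=s,interpolation=cv2.INTER_CUBIC)
import numpy as np
# top row: top crops (100x75 @4 ) 2x2
c=[r(a,165,170,100,75,4),r(a,325,115,100,75,4),r(a,240,110,100,75,4),r(a,412,160,100,75,4)]
cv2.imwrite("pics/c1.png",np.vstack([np.hstack(c[:2]),np.hstack(c[2:])]))
d=[r(b,350,110,100,75,4),r(b,265,240,100,75,4),r(b,340,180,100,75,4),r(b,135,245,114,86,3.508)]
d[3]=cv2.resize(d[3],(400,300))
cv2.imwrite("pics/c2.png",np.vstack([np.hstack(d[:2]),np.hstack(d[2:])]))
```

```text
(no output)
```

View pics/c1.png

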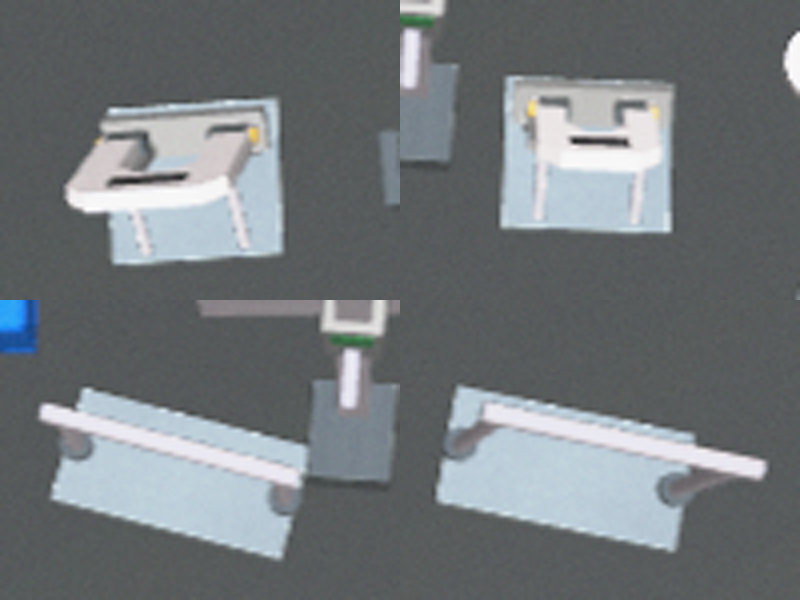

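View pics/c2.png

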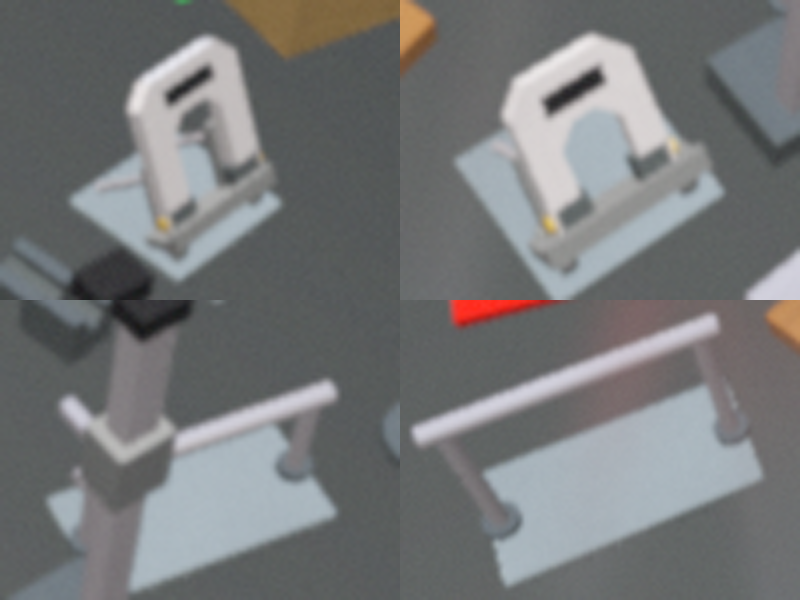

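```bash
cat > h.py <<'E'
from cell import env
import numpy as np,cv2
from scipy.spatial.transform import Rotation as Ro
def P(n):
    i=env.camera_info(n); return i["K"]@np.c_[i["R"],i["t"]]
def tri(a,b,P1=None,P2=None):
    P1=P("top") if P1 is None else P1; P2=P("scene") if P2 is None else P2
    X=cv2.triangulatePoints(P1,P2,np.array(a,float),np.array(b,float))[:,0]; X=X[:3]/X[3]
    e=[np.linalg.norm((Q@np.r_[X,1])[:2]/(Q@np.r_[X,1])[2]-p) for Q,p in((P1,a),(P2,b))]
    return X.round(1),np.round(e,1)
def onz(p,z,M=None):
    M=P("top") if M is None else M
    H=np.c_[M[:,0],M[:,1],M[:,2]*z+M[:,3]]; q=np.linalg.solve(H,[*p,1]); return (q[:2]/q[2]).round(1)
def wristP():
    s=env.sense(); i=env.camera_info("wrist"); T=np.eye(4); T[:3,:3]=Ro.from_rotvec(s["tool_rot"]).as_matrix(); T[:3,3]=s["tool_pos"]
    return i["K"]@np.linalg.inv(T@i["hand_eye"])[:3]
E
python3 - <<'E'
from h import *
L=lambda x,y:(165+x/4,170+y/4); R=lambda x,y:(325+(x-400)/4,115+y/4)
A=lambda x,y:(240+x/4,110+(y-300)/4); B=lambda x,y:(412+(x-400)/4,160+(y-300)/4)
l=lambda x,y:(350+x/4,110+y/4); r=lambda x,y:(265+(x-400)/4,240+y/4)
a=lambda x,y:(340+x/4,180+(y-300)/4); b=lambda x,y:(135+(x-400)/3.509,245+(y-300)/3.488)
print("barA",tri(A(42,412),a(68,407)),tri(A(300,478),a(333,390)))
print("barB",tri(B(486,412),b(714,323)),tri(B(763,470),b(420,436)))
print("barB alt",tri(B(486,412),b(420,436)),tri(B(763,470),b(714,323)))
print("L inlay",[tri(L(*p),l(*q)) for p,q in(((148,179),(190,85)),((108,182),(212,70)),((188,176),(168,100)))])
print("R inlay",[tri(R(*p),r(*q)) for p,q in(((600,141),(574,90)),((570,139),(602,75)),((630,144),(546,106)))])
for n,f,c in(("eL",L,[(104,108),(278,98),(283,252),(113,264)]),("eR",R,[(507,76),(673,84),(671,232),(502,227)]),("sA",A,[(82,388),(305,445),(281,558),(52,498)]),("sB",B,[(458,386),(694,435),(676,551),(437,502)])):
    q=np.array([onz(f(*p),12 if n[0]=="s" else 8) for p in c]); print(n,q.mean(0),[np.linalg.norm(q[i]-q[i-1]).round() for i in range(4)],q.tolist())
E
```

```text
barA (array([628.9, 162.9, 164. ]), array([25.1, 40. ])) (array([664. ,  92.3, 218.8]), array([32.5, 34.7]))
barB (array([ 491.6, -308.6,  160.8]), array([0.7, 1. ])) (array([ 445.7, -510.5,  161.1]), array([1.2, 1.8]))
barB alt (array([ 495.7, -417.2,  172.2]), array([37. , 43.7])) (array([ 497.6, -406.7,  299. ]), array([33.7, 51.9]))
L inlay [(array([423.3, 386.1, 136.1]), array([0.7, 0.7])), (array([421.1, 416. , 135.3]), array([0.5, 0.5])), (array([425.5, 356.3, 137.2]), array([0.9, 1. ]))]
R inlay [(array([ 622.9, -143.7,  107.6]), array([0.6, 0.9])), (array([ 624.9, -121. ,  105.6]), array([0.4, 0.6])), (array([ 620.5, -166.3,  108. ]), array([0.9, 1.4]))]
eL [434.775 382.1  ] [np.float64(130.0), np.float64(144.0), np.float64(128.0), np.float64(140.0)] [[495.8, 458.6], [502.4, 314.3], [374.5, 308.1], [366.4, 447.4]]
eR [ 635.75  -146.225] [np.float64(130.0), np.float64(140.0), np.float64(127.0), np.float64(141.0)] [[704.5, -79.3], [695.7, -219.5], [568.4, -213.6], [574.4, -72.5]]
sA [640.575 146.375] [np.float64(98.0), np.float64(195.0), np.float64(99.0), np.float64(199.0)] [[714.3, 229.0], [662.4, 41.1], [566.0, 62.0], [619.6, 253.4]]
sB [ 467.35  -410.375] [np.float64(99.0), np.float64(198.0), np.float64(98.0), np.float64(199.0)] [[537.4, -324.2], [493.7, -517.6], [397.7, -497.0], [440.6, -302.7]]
```

```bash
cat >> h.py <<'E'
def fk(j): # orientation only
    return (Ro.from_euler('z',j[0])*Ro.from_euler('y',j[1]+j[2]-np.pi/2)*Ro.from_euler('x',j[3])*Ro.from_euler('y',j[4])*Ro.from_euler('x',j[5])).as_matrix()
def gaxes(yaw,lean):
    c,s=np.cos(yaw),np.sin(yaw); C,S=np.cos(lean),np.sin(lean)
    return np.c_[[C*c,C*s,S],[-s,c,0],[-S*c,-S*s,C]]
def grasp(yaw,lean,sg):
    G=gaxes(yaw,lean); x=-G[:,2]; y=sg*G[:,0]; return np.c_[x,y,np.cross(x,y)]
E
python3 - <<'E'
from h import *
s=env.sense(); R0=Ro.from_rotvec(s["tool_rot"]).as_matrix(); print(R0.round(2)); print(fk(s["joints"]).round(2))
d=np.deg2rad
def wr(R,j1,f):
    M=(Ro.from_euler('z',j1)*Ro.from_euler('y',f-np.pi/2)).inv().as_matrix()@R
    # M=Rx(j4)Ry(j5)Rx(j6)
    a=Ro.from_matrix(M).as_euler('XYX'); b=np.array([a[0]+np.pi,-a[1],a[2]+np.pi]); b=(b+np.pi)%(2*np.pi)-np.pi
    return a.round(2),b.round(2)
for n,az,poses in(("small",(-13,13),((-3.3,38),(74.5,0),(-105.5,0))),("big",(42.7,-41),((3.3,28),(77.2,0),(-102.8,0)))):
  for k,(y,l) in enumerate(poses):
    for sg in(1,-1):
      print(n,y,l,sg,[wr(grasp(d(y),d(l),sg),d(az[k>0]),f) for f in(1.7,2.1)])
A=lambda x,y:(240+x/4,110+(y-300)/4)
e=[onz(A(42,412),100),onz(A(300,478),100)];print("low bar",e,(e[0]+e[1])/2,np.linalg.norm(e[0]-e[1]))
print("hg base corners", [onz((240+x/4,110+(y-300)/4),35) for x,y in((315,382),(395,382),(392,482),(307,475))])
E
```

```text
[[-0.    0.29 -0.96]
 [ 0.   -0.96 -0.29]
 [-1.   -0.   -0.  ]]
[[-0.    0.96  0.29]
 [ 0.    0.29 -0.96]
 [-1.    0.   -0.  ]]
small -3.3 38 1 [(array([0.15, 0.79, 1.33]), array([-3.  , -0.79, -1.81])), (array([0.27, 0.4 , 1.19]), array([-2.87, -0.4 , -1.96]))]
small -3.3 38 -1 [(array([ 0.15,  0.79, -1.81]), array([-3.  , -0.79,  1.33])), (array([ 0.27,  0.4 , -1.96]), array([-2.87, -0.4 ,  1.19]))]
small 74.5 0 1 [(array([0.  , 1.44, 0.5 ]), array([-3.14, -1.44, -2.64])), (array([-0.  ,  1.04,  0.5 ]), array([-3.14, -1.04, -2.64]))]
small 74.5 0 -1 [(array([ 0.  ,  1.44, -2.64]), array([-3.14, -1.44,  0.5 ])), (array([ 0.  ,  1.04, -2.64]), array([-3.14, -1.04,  0.5 ]))]
small -105.5 0 1 [(array([ 0.  ,  1.44, -2.64]), array([-3.14, -1.44,  0.5 ])), (array([ 0.  ,  1.04, -2.64]), array([-3.14, -1.04,  0.5 ]))]
small -105.5 0 -1 [(array([0.  , 1.44, 0.5 ]), array([-3.14, -1.44, -2.64])), (array([0.  , 1.04, 0.5 ]), array([-3.14, -1.04, -2.64]))]
big 3.3 28 1 [(array([-0.35,  1.08,  2.37]), array([ 2.8 , -1.08, -0.77])), (array([-0.48,  0.71,  2.57]), array([ 2.67, -0.71, -0.57]))]

[... 183 characters left out ...]
 array([-3.14, -1.44,  2.65])), (array([ 0.  ,  1.04, -0.49]), array([-3.14, -1.04,  2.65]))]
big 77.2 0 -1 [(array([0.  , 1.44, 2.65]), array([-3.14, -1.44, -0.49])), (array([0.  , 1.04, 2.65]), array([-3.14, -1.04, -0.49]))]
big -102.8 0 1 [(array([0.  , 1.44, 2.65]), array([-3.14, -1.44, -0.49])), (array([0.  , 1.04, 2.65]), array([-3.14, -1.04, -0.49]))]
big -102.8 0 -1 [(array([-0.  ,  1.44, -0.49]), array([-3.14, -1.44,  2.65])), (array([ 0.  ,  1.04, -0.49]), array([-3.14, -1.04,  2.65]))]
low bar [array([668.6, 247.2]), array([612.4,  43.3])] [640.5  145.25] 211.50330966677566
hg base corners [array([710. ,  31.8]), array([709.2, -34.7]), array([624.1, -30.9]), array([630.9,  39.2])]
```

```bash
cat >> h.py <<'E'
def rel(Rt,R0=None):
    R0=Ro.from_rotvec(env.sense()["tool_rot"]).as_matrix() if R0 is None else R0
    return Ro.from_matrix(Rt@R0.T).as_rotvec()
d=np.deg2rad
E
python3 - <<'E'
from h import *
v=rel(grasp(d(-3.3),d(38),1));print(v,np.rad2deg(np.linalg.norm(v)),v/15)
E
```

```text
[-0.4368882  -0.55541689  1.16988352] 78.30861052355907 [-0.02912588 -0.03702779  0.07799223]
```

jog_arm:
  increments:
    - [0.018,0.024,0.001,-0.022,-0.028,0.0585,0.5]
    - [0.018,0.024,0.001,-0.022,-0.028,0.0585,0.5]
    - [0.018,0.024,0.001,-0.022,-0.028,0.0585,0.5]
    - [0.018,0.024,0.001,-0.022,-0.028,0.0585,0.5]
    - [0.018,0.024,0.001,-0.022,-0.028,0.0585,0.5]
    - [0.018,0.024,0.001,-0.022,-0.028,0.0585,0.5]
    - [0.018,0.024,0.001,-0.022,-0.028,0.0585,0.5]
    - [0.018,0.024,0.001,-0.022,-0.028,0.0585,0.5]
    - [0.018,0.024,0.001,-0.022,-0.028,0.0585,0.5]
    - [0.018,0.024,0.001,-0.022,-0.028,0.0585,0.5]
    - [0.018,0.024,0.001,-0.022,-0.028,0.0585,0.5]
    - [0.018,0.024,0.001,-0.022,-0.028,0.0585,0.5]
    - [0.018,0.024,0.001,-0.022,-0.028,0.0585,0.5]
    - [0.018,0.024,0.001,-0.022,-0.028,0.0585,0.5]
    - [0.018,0.024,0.001,-0.022,-0.028,0.0585,0.5]
    - [0.018,0.024,0.001,-0.022,-0.028,0.0585,0.5]
    - [0.018,0.024,0.001,-0.022,-0.028,0.0585,0.5]
    - [0.018,0.024,0.001,-0.022,-0.028,0.0585,0.5]
    - [0.018,0.024,0.001,-0.022,-0.028,0.0585,0.5]
    - [0.018,0.024,0.001,-0.022,-0.028,0.0585,0.5]

```text
clock: 1.77
tool_pos: [555.0, -116.1, 255.0]
tool_rot: [1.449, 0.684, -0.703]
ft_force: [1.1, -0.2, 0.2]
width: 0.498
```

Run:
```python
from h import *
s=env.sense();print(rel(grasp(d(-3.3),d(38),1)),np.array([556,-140,182])-s["tool_pos"],s["joints"].round(2))
```

```text
[ 0.01233203  0.01753224 -0.05039178] [  1.01375541 -23.93735713 -72.96442484] [-0.41 -0.42  2.22  0.37  0.73 -0.61]
```

jog_arm:
  increments:
    - [0,-0.012,-0.03,0.006,0.009,-0.025,0.5]
    - [0,-0.008,-0.03,0.006,0.009,-0.025,0.5]
    - [0.001,-0.004,-0.013,0,0,0,0.5]
    - [0,0,0,0,0,0,0.5]
    - [0,0,0,0,0,0,0.5]

```text
clock: 2.18
tool_pos: [557.2, -132.9, 178.9]
tool_rot: [1.473, 0.678, -0.744]
ft_force: [0.1, -0.7, 0.7]
width: 0.5
```

Run:
```python
from h import *
s=env.sense();np.save("w1P.npy",wristP());im=env.camera("wrist");cv2.imwrite("pics/w1.png",im[:,:,::-1])
print(s["tool_pos"],s["joints"].round(2),rel(grasp(d(-3.3),d(38),1)).round(3))
c=np.array([617.4,-143.4,103.3]);G=gaxes(d(-3.3),d(38));M=np.load("w1P.npy")
for v in((0,0,20),(7,0,20),(7,30,20),(7,-30,20),(-7,0,20),(7,0,0)):
    q=M@np.r_[c+G@v,1];print(v,(q[:2]/q[2]).round(1))
```

```text
[ 557.18959725 -132.92500339  178.86214415] [-0.43 -0.31  2.27  0.43  0.6  -0.67] [-0.    -0.001 -0.012]
(0, 0, 20) [322.6 232.3]
(7, 0, 20) [334.2 232.4]
(7, 30, 20) [335.1 183.6]
(7, -30, 20) [333.3 277.9]
(-7, 0, 20) [310.9 232.2]
(7, 0, 0) [333.1 222.1]
```

View pics/w1.png

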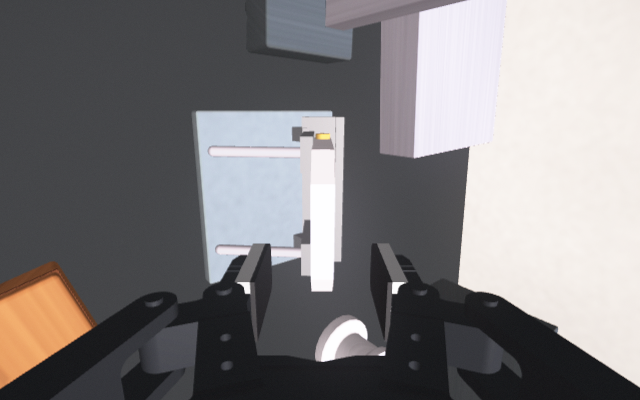

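The crown's top edge spans columns 310–334, from row 180 down. That is within 2 mm of the prediction, and it sits between the pads (255 and 385). Approaching now.

jog_arm:
  increments:
    - [0.005,-0.007,-0.006,0,0,-0.012,0.5]
    - [0.012,-0.002,-0.015,0,0,0,0.5]
    - [0.012,0,-0.015,0,0,0,0.5]
    - [0.012,0,-0.015,0,0,0,0.5]
    - [0.006,0,-0.008,0,0,0,0.5]
    - [0,0,0,0,0,0,0.5]
    - [0,0,0,0,0,0,0.5]

```text
clock: 2.82
tool_pos: [610.9, -145.2, 131.5]
tool_rot: [1.477, 0.65, -0.742]
ft_force: [0.1, -0.5, 0.5]
width: 0.498
```

Run:
```python
from h import *
s=env.sense();print(s["tool_pos"],s["ft_force"],np.array([614.3,-141.2,107.2])-s["tool_pos"],rel(grasp(d(-3.3),d(38),1)).round(3), Ro.from_rotvec(s["tool_rot"]).as_matrix().T@(np.array([614.3,-141.2,107.2])-s["tool_pos"]))
```

```text
[ 610.92061495 -145.22201605  131.51039786] [ 0.11294358 -0.54484277  0.52081044] [  3.37938505   4.02201605 -24.31039786] [0.007 0.018 0.003] [ 20.83566308 -12.86148665  -4.36458536]
```

jog_arm:
  increments:
    - [-0.006,0.003,-0.005,0.007,0.018,0.003,0.5]
    - [-0.004,0.001,-0.003,0,0,0,0.5]
    - [0,0,0,0,0,0,0.5]

```text
clock: 3.07
tool_pos: [600.9, -141.6, 127.0]
tool_rot: [1.477, 0.666, -0.75]
ft_force: [-0.6, -0.2, 0.7]
width: 0.5
```

```bash
cat >> h.py <<'E'
def st(p,Rt):
    s=env.sense();e=np.array(p)-s["tool_pos"];print("pos",s["tool_pos"].round(1),"F",s["ft_force"].round(1),"w",round(s["width"],3),"togo",e.round(1),"tool",(Rt.T@e).round(1),"rot",rel(Rt).round(3))
E
python3 - <<'E'
from h import *
st([614.3,-141.2,107.2],grasp(d(-3.3),d(38),1))
E
```

```text
pos [ 600.9 -141.6  127. ] F [-0.6 -0.2  0.7] w 0.5 togo [ 13.4   0.4 -19.8] tool [23.8 -1.7 -1.1] rot [ 0.001  0.003 -0.001]
```

jog_arm:
  increments:
    - [0.004,0,-0.008,0,0,0,0.5]
    - [0.004,0,-0.008,0,0,0,0.5]
    - [0.003,0,-0.005,0,0,0,0.5]
    - [0,0,0,0,0,0,0.5]

```text
clock: 3.4
tool_pos: [612.6, -141.9, 106.4]
tool_rot: [1.477, 0.662, -0.748]
ft_force: [0.0, -0.2, 0.3]
width: 0.497
```

Run:
```python
from h import *
st([614.3,-141.2,107.2],grasp(d(-3.3),d(38),1))
```

```text
pos [ 612.6 -141.9  106.4] F [ 0.  -0.2  0.3] w 0.497 togo [1.7 0.7 0.8] tool [ 0.4  1.8 -0.8] rot [0.003 0.006 0.   ]
```

jog_arm:
  increments:
    - [0.0015,0.0005,0.001,0.003,0.006,0,0.5]
    - [0,0,0,0,0,0,0.35]
    - [0,0,0,0,0,0,0.2]
    - [0,0,0,0,0,0,0]
    - [0,0,0,0,0,0,0]
    - [0,0,0,0,0,0,0]
    - [0,0,0,0,0,0,0]

```text
clock: 3.98
tool_pos: [614.6, -141.3, 106.4]
tool_rot: [1.477, 0.67, -0.754]
ft_force: [1.3, 0.4, -1.4]
width: 0.158
```

Run:
```python
from h import *
st([614.3,-141.2,107.2],grasp(d(-3.3),d(38),1))
```

```text
pos [ 614.6 -141.3  106.4] F [ 1.3  0.4 -1.4] w 0.158 togo [-0.3  0.1  0.8] tool [-0.9  0.3 -0.1] rot [-0.    -0.002 -0.   ]
```

jog_arm:
  increments:
    - [-0.003,0,0.004,0,0,0,0]
    - [-0.005,0,0.0065,0,0,0,0]
    - [-0.006,0,0.008,0,0,0,0]
    - [-0.006,0,0.008,0,0,0,0]
    - [-0.008,0,0.01,0,0,0,0]
    - [-0.008,0,0.015,0,0,0,0]
    - [-0.008,0,0.02,0,0,0,0]
    - [-0.008,0,0.025,0,0,0,0]
    - [-0.006,0,0.02,0,0,0,0]
    - [-0.003,0,0.01,0,0,0,0]
    - [0,0,0,0,0,0,0]

```text
clock: 4.9
tool_pos: [543.8, -137.7, 226.4]
tool_rot: [1.476, 0.691, -0.767]
ft_force: [0.8, -0.6, -4.5]
width: 0.157
```

Run:
```python
from h import *
R=grasp(d(74.5),0,1)
st([490,-120,235],R); v=rel(R);print(v/20)
```

```text
pos [ 543.8 -137.7  226.4] F [ 0.8 -0.6 -4.5] w 0.157 togo [-53.8  17.7   8.6] tool [ -8.6   2.7 -56.5] rot [-0.407  0.557  1.307]
[-0.02037279  0.02786264  0.0653698 ]
```

jog_arm:
  increments:
    - [-0.003,0,0.001,-0.0204,0.0279,0.0654,0]
    - [-0.003,0.001,0.001,-0.0204,0.0279,0.0654,0]
    - [-0.003,0.001,0.001,-0.0204,0.0279,0.0654,0]
    - [-0.003,0.002,0.001,-0.0204,0.0279,0.0654,0]
    - [-0.003,0.002,0.001,-0.0204,0.0279,0.0654,0]
    - [-0.003,0.002,0.001,-0.0204,0.0279,0.0654,0]
    - [-0.003,0.002,0.001,-0.0204,0.0279,0.0654,0]
    - [-0.003,0.002,0.001,-0.0204,0.0279,0.0654,0]
    - [-0.003,0.002,0.001,-0.0204,0.0279,0.0654,0]
    - [-0.003,0.002,0.001,-0.0204,0.0279,0.0654,0]
    - [-0.003,0.002,0.001,-0.0204,0.0279,0.0654,0]
    - [-0.003,0.002,0.001,-0.0204,0.0279,0.0654,0]
    - [-0.003,0.002,0.001,-0.0204,0.0279,0.0654,0]
    - [-0.003,0.002,0.001,-0.0204,0.0279,0.0654,0]
    - [-0.003,0.002,0.001,-0.0204,0.0279,0.0654,0]
    - [-0.003,0.002,0.001,-0.0204,0.0279,0.0654,0]
    - [-0.003,0.002,0.001,-0.0204,0.0279,0.0654,0]
    - [-0.003,0.002,0,-0.0204,0.0279,0.0654,0]
    - [-0.003,0,0,-0.0204,0.0279,0.0654,0]
    - [0,0,0,0,0,0,0]

```text
clock: 6.57
tool_pos: [463.7, -96.0, 196.8]
tool_rot: [0.202, 1.62, -0.243]
ft_force: [0.3, 0.4, -3.7]
width: 0.156
```

Run:
```python
from h import *
R=grasp(d(74.5),0,1)
st([500,170,240],R); print(env.sense()["joints"].round(2))
```

```text
pos [463.7 -96.  196.8] F [ 0.3  0.4 -3.7] w 0.156 togo [ 36.3 266.   43.2] tool [-43.2 266.1 -36.1] rot [ 0.018 -0.063  0.011]
[-0.3  -0.2   2.06 -0.04  1.34 -1.58]
```

jog_arm:
  increments:
    - [0,0.005,0.015,0.006,-0.02,0.004,0]
    - [0,0.01,0.015,0.006,-0.02,0.004,0]
    - [0,0.02,0.012,0.006,-0.02,0.004,0]
    - [0,0.025,0.006,0,0,0,0]
    - [0,0.025,0,0,0,0,0]
    - [0,0.025,0,0,0,0,0]
    - [0,0.025,0,0,0,0,0]
    - [0,0.025,0,0,0,0,0]
    - [0,0.025,0,0,0,0,0]
    - [0,0.025,0,0,0,0,0]
    - [0,0.02,0,0,0,0,0]
    - [0,0.01,0,0,0,0,0]
    - [0,0.005,0,0,0,0,0]
    - [0,0,0,0,0,0,0]

```text
clock: 7.73
tool_pos: [458.2, 164.7, 242.3]
tool_rot: [0.242, 1.558, -0.212]
ft_force: [0.8, 0.3, -4.3]
width: 0.153
```

Run:
```python
from h import *
R=grasp(d(74.5),0,1)
st([645,165,240],R); print(env.sense()["joints"].round(2))
```

```text
pos [458.2 164.7 242.3] F [ 0.8  0.3 -4.3] w 0.153 togo [186.8   0.3  -2.3] tool [  2.3  50.2 179.9] rot [-0.019  0.003  0.019]
[ 0.23 -0.25  2.02  0.02  1.37 -1.06]
```

jog_arm:
  increments:
    - [0.008,0,0,-0.006,0,0.006,0]
    - [0.016,0,0,-0.006,0,0.006,0]
    - [0.02,0,0,-0.006,0,0.006,0]
    - [0.022,0,0,0,0,0,0]
    - [0.022,0,0,0,0,0,0]
    - [0.022,0,0,0,0,0,0]
    - [0.022,0,0,0,0,0,0]
    - [0.018,0,0,0,0,0,0]
    - [0.012,0,0,0,0,0,0]
    - [0.006,0,0,0,0,0,0]
    - [0,0,0,0,0,0,0]

```text
clock: 8.65
tool_pos: [640.5, 150.0, 238.8]
tool_rot: [0.22, 1.554, -0.228]
ft_force: [-0.9, -0.5, -3.8]
width: 0.153
```

Run:
```python
from h import *
R=grasp(d(74.5),0,1)
st([645.8,164.5,240],R); print(env.sense()["joints"].round(2))
M=wristP();im=env.camera("wrist");cv2.imwrite("pics/w2.png",im[:,:,::-1])
c=np.array([640.5,145.25,100]);u=np.array([.267,.964,0])
for k in(-105,0,20,50,80,105):
    q=M@np.r_[c+u*k,1];print(k,(q[:2]/q[2]).round(1))
```

```text
pos [640.5 150.  238.8] F [-0.9 -0.5 -3.8] w 0.153 togo [ 5.3 14.5  1.2] tool [-1.2 15.4  1.3] rot [0.006 0.005 0.015]
[ 0.15  0.14  1.64 -0.01  1.35 -1.13]
-105 [177.6 195.8]
0 [314.5 193.9]
20 [340.6 193.6]
50 [379.9 193. ]
80 [419.3 192.5]
105 [452.2 192. ]
```

View pics/w2.png

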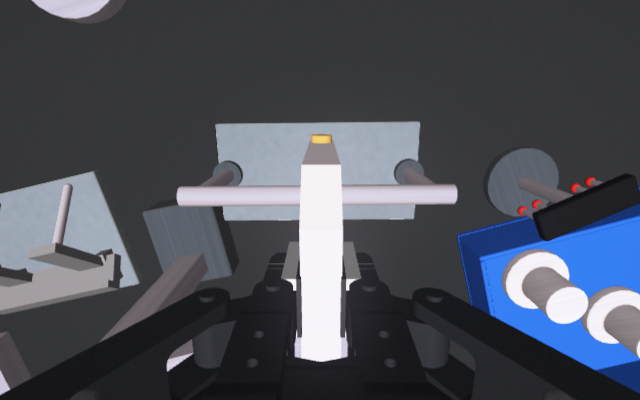

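Run:
```python
from h import *
M=wristP();s=env.sense();R=Ro.from_rotvec(s["tool_rot"]).as_matrix()
for z in(-30,0,30):
    q=M@np.r_[s["tool_pos"]+R@[-15,0,z],1];print(z,(q[:2]/q[2]).round(1))
im=cv2.imread("pics/w2.png")
print([(r,im[r,321].tolist()) for r in range(130,360,6)])
```

```text
-30 [318.7 217.4]
0 [318.8 300. ]
30 [318.9 372.7]
[(130, [189, 175, 164]), (136, [104, 197, 233]), (142, [119, 205, 236]), (148, [141, 138, 145]), (154, [139, 136, 144]), (160, [138, 135, 143]), (166, [244, 242, 246]), (172, [245, 242, 247]), (178, [244, 242, 246]), (184, [244, 242, 246]), (190, [244, 242, 246]), (196, [244, 242, 246]), (202, [245, 242, 246]), (208, [244, 242, 246]), (214, [244, 242, 246]), (220, [244, 242, 246]), (226, [244, 242, 246]), (232, [251, 246, 248]), (238, [251, 246, 248]), (244, [250, 246, 248]), (250, [250, 245, 248]), (256, [250, 245, 248]), (262, [250, 245, 248]), (268, [250, 245, 248]), (274, [250, 246, 247]), (280, [250, 245, 247]), (286, [250, 246, 247]), (292, [250, 245, 247]), (298, [250, 245, 247]), (304, [250, 246, 248]), (310, [250, 245, 247]), (316, [250, 245, 247]), (322, [251, 245, 247]), (328, [250, 245, 247]), (334, [250, 245, 247]), (340, [250, 245, 247]), (346, [250, 245, 247]), (352, [250, 245, 247]), (358, [250, 245, 247])]
```

Run:
```python
from h import *
M=wristP();s=env.sense();R=Ro.from_rotvec(s["tool_rot"]).as_matrix()
def pr(M,X): q=M@np.r_[X,1];return (q[:2]/q[2]).round(1)
im=cv2.imread("pics/w2.png")[:,:,::-1].astype(int)
for r in(235,260): print(r,im[r,290:356:1,0].tolist())
for h in(12,15,18):
  for off in(0,4): print("h",h,off,[pr(M,s["tool_pos"]+R@np.array([-h+v,y,off-z])) for z,v,y in((30,0,0),(48,18,0),(30,0,7),(30,0,-7))])
M1=np.load("w1P.npy");c=np.array([617.4,-143.4,103.3]);G=gaxes(d(-3.3),d(38))
for o in(0,-2,-4): print(o,pr(M1,c+G@[0,o+48,2]),pr(M1,c+G@[0,o+30,20]),pr(M1,c+G@[0,o-30,20]),pr(M1,c+G@[0,o-48,2]))
i=cv2.imread("pics/w1.png");print([(r,i[r,322].tolist()) for r in range(130,300,4)])
```

```text
235 [69, 69, 70, 68, 70, 70, 71, 68, 70, 208, 246, 248, 248, 248, 248, 248, 248, 248, 248, 248, 247, 248, 248, 248, 248, 248, 248, 248, 248, 248, 248, 248, 248, 247, 248, 248, 248, 248, 248, 248, 248, 248, 248, 248, 248, 248, 248, 248, 248, 248, 248, 248, 232, 120, 70, 69, 69, 71, 71, 70, 69, 70, 71, 69, 70, 71]
260 [114, 116, 117, 116, 117, 115, 117, 117, 92, 145, 242, 248, 248, 248, 248, 248, 248, 248, 247, 248, 248, 248, 248, 247, 247, 248, 248, 248, 248, 248, 248, 248, 248, 247, 248, 248, 248, 248, 248, 248, 247, 247, 248, 248, 248, 248, 248, 247, 248, 248, 248, 247, 155, 79, 111, 117, 117, 117, 120, 116, 116, 117, 116, 115, 117, 116]
h 12 0 [array([318.7, 214.6]), array([318.9, 153.3]), array([339.8, 214.6]), array([297.6, 214.6])]
h 12 4 [array([318.7, 226. ]), array([318.9, 164.1]), array([339.6, 226. ]), array([297.8, 226. ])]
h 15 0 [array([318.7, 217.4]), array([318.8, 154.4]), array([340.3, 217.4]), array([297.1, 217.4])]
h 15 4 [array([318.7, 229. ]), array([318.8, 165.4]), array([340.1, 229. ]), array([297.3, 229.1])]
h 18 0 [array([318.6, 220.3]), array([318.8, 155.6]),
[... 649 characters left out ...]
43, 248]), (186, [255, 254, 254]), (190, [255, 254, 254]), (194, [255, 254, 254]), (198, [255, 254, 254]), (202, [255, 254, 254]), (206, [255, 254, 254]), (210, [255, 254, 254]), (214, [255, 254, 254]), (218, [255, 254, 254]), (222, [255, 254, 254]), (226, [255, 254, 254]), (230, [255, 254, 254]), (234, [255, 254, 254]), (238, [255, 254, 254]), (242, [255, 254, 254]), (246, [255, 254, 254]), (250, [255, 254, 254]), (254, [255, 254, 254]), (258, [255, 254, 254]), (262, [255, 254, 254]), (266, [255, 254, 254]), (270, [255, 254, 254]), (274, [255, 254, 254]), (278, [255, 254, 254]), (282, [250, 249, 252]), (286, [251, 249, 252]), (290, [242, 240, 245]), (294, [85, 80, 81]), (298, [86, 82, 82])]
```

jog_arm:
  increments:
    - [0.001,0.008,0,0.006,0.005,0.015,0]
    - [0.001,0.007,0,0,0,0,0]
    - [0,0,-0.015,0,0,0,0]
    - [0,0,-0.02,0,0,0,0]
    - [0,0,-0.02,0,0,0,0]
    - [0,0,-0.015,0,0,0,0]
    - [0,0,0,0,0,0,0]

```text
clock: 9.28
tool_pos: [638.4, 167.7, 165.0]
tool_rot: [0.21, 1.561, -0.208]
ft_force: [-0.4, -0.3, -4.8]
width: 0.149
```

Run:
```python
from h import *
st([642.9,165.3,133],grasp(d(74.5),0,1))
```

```text
pos [638.4 167.7 165. ] F [-0.4 -0.3 -4.8] w 0.149 togo [  4.5  -2.4 -32. ] tool [32.  -1.1  4.9] rot [-0.001  0.    -0.004]
```

jog_arm:
  increments:
    - [0.004,-0.002,0,0,0,-0.004,0]
    - [0.001,0,-0.008,0,0,0,0]
    - [0.0005,0,-0.008,0,0,0,0]
    - [0,0,-0.006,0,0,0,0]
    - [0,0,-0.001,0,0,0,0]
    - [0,0,0,0,0,0,0]

```text
clock: 9.78
tool_pos: [644.0, 166.6, 140.7]
tool_rot: [0.212, 1.559, -0.21]
ft_force: [-0.2, 0.5, -4.9]
width: 0.157
```

Run:
```python
from h import *
st([642.9,165.3,133],grasp(d(74.5),0,1))
```

```text
pos [644.  166.6 140.7] F [-0.2  0.5 -4.9] w 0.157 togo [-1.1 -1.3 -7.7] tool [ 7.7 -1.6 -0.7] rot [-0.001  0.001 -0.001]
```

jog_arm:
  increments:
    - [-0.001,0,-0.003,0,0,0,0]
    - [0,0,-0.002,0,0,0,0]
    - [0,0,-0.0015,0,0,0,0]
    - [0,0,-0.001,0,0,0,0]

```text
clock: 10.12
tool_pos: [643.9, 166.7, 134.4]
tool_rot: [0.213, 1.556, -0.209]
ft_force: [0.9, -0.0, -5.0]
width: 0.151
```

jog_arm:
  increments:
    - [-0.001,0,-0.0015,0,0,0,0]
    - [0,0,-0.001,0,0,0,0]

```text
clock: 10.28
tool_pos: [643.1, 166.7, 132.1]
tool_rot: [0.213, 1.555, -0.209]
ft_force: [-0.7, 0.5, -3.6]
width: 0.152
```

jog_arm:
  increments:
    - [0,0,-0.001,0,0,0,0]
    - [0,0,-0.0005,0,0,0,0]

```text
clock: 10.45
tool_pos: [643.1, 166.7, 130.5]
tool_rot: [0.213, 1.555, -0.209]
ft_force: [0.8, -0.8, -4.2]
width: 0.153
```

jog_arm:
  increments:
    - [0,0,-0.001,0,0,0,0]
    - [0,0,-0.001,0,0,0,0]

```text
clock: 10.62
tool_pos: [643.3, 166.8, 129.7]
tool_rot: [0.213, 1.555, -0.209]
ft_force: [-3.5, -0.8, 4.3]
width: 0.158
```

jog_arm:
  increments:
    - [0,0,0,0,0,0,0.22]
    - [0,0,0,0,0,0,0.3]
    - [0,0,0,0,0,0,0.4]
    - [0,0,0,0,0,0,0.5]
    - [0,0,0,0,0,0,0.5]
    - [0,0,0,0,0,0,0.5]

```text
clock: 11.12
tool_pos: [646.9, 167.4, 134.7]
tool_rot: [0.216, 1.545, -0.206]
ft_force: [-0.3, -0.2, 0.5]
width: 0.498
```

Run:
```python
from h import *
st([642.9,165.3,133],grasp(d(74.5),0,1))
im=env.camera("wrist");cv2.imwrite("pics/w3.png",im[:,:,::-1])
```

```text
pos [646.9 167.4 134.7] F [-0.3 -0.2  0.5] w 0.498 togo [-4.  -2.1 -1.7] tool [ 1.7 -3.1 -3.3] rot [-0.004  0.016 -0.001]
```

View pics/w3.png

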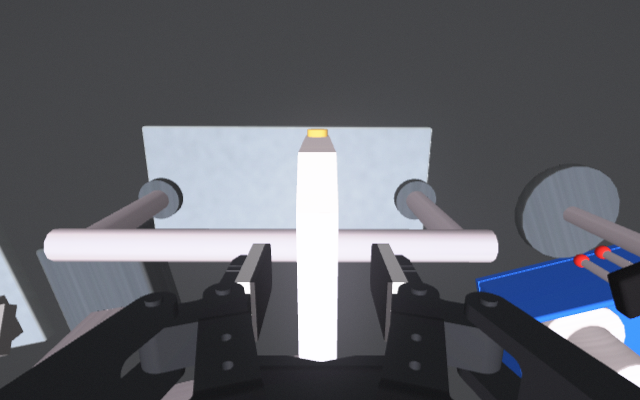

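The small gauge hangs over the bar (bar at row 245, columns 50–495; crown at columns 297–338), clear of both pads. I'll lift off and head for the big gauge.

jog_arm:
  increments:
    - [-0.002,-0.001,0.008,0,0,0,0.5]
    - [0,0,0.02,0,0,0,0.5]
    - [0,0,0.03,0,0,0,0.5]
    - [0,0,0.03,0,0,0,0.5]
    - [0,0,0.03,0,0,0,0.5]
    - [-0.015,0,0.03,0,0,0,0.5]
    - [-0.02,0,0.01,0,0,0,0.5]
    - [-0.02,0,0,0,0,0,0.5]

```text
clock: 11.83
tool_pos: [586.3, 164.8, 299.4]
tool_rot: [0.215, 1.55, -0.209]
ft_force: [0.2, 1.0, -0.8]
width: 0.499
```

Run:
```python
from h import *
R=grasp(d(3.3),d(28),1);c=np.array([417,385.7,133])
st(c+100*gaxes(d(3.3),d(28))[:,2],R);print(rel(R)/20,env.sense()["joints"].round(2))
```

```text
pos [586.3 164.8 299.4] F [ 0.2  1.  -0.8] w 0.499 togo [-216.2  218.2  -78.2] tool [ -26.4 -216.1 -230.3] rot [ 0.331 -0.394 -1.215]
[ 0.01656583 -0.01972032 -0.06072554] [ 0.19  0.    1.69  0.    1.44 -1.11]
```

jog_arm:
  increments:
    - [-0.0108,0.0109,-0.001,0.0166,-0.0197,-0.0607,0.5]
    - [-0.0108,0.0109,-0.001,0.0166,-0.0197,-0.0607,0.5]
    - [-0.0108,0.0109,-0.001,0.0166,-0.0197,-0.0607,0.5]
    - [-0.0108,0.0109,-0.001,0.0166,-0.0197,-0.0607,0.5]
    - [-0.0108,0.0109,-0.001,0.0166,-0.0197,-0.0607,0.5]
    - [-0.0108,0.0109,-0.001,0.0166,-0.0197,-0.0607,0.5]
    - [-0.0108,0.0109,-0.001,0.0166,-0.0197,-0.0607,0.5]
    - [-0.0108,0.0109,-0.001,0.0166,-0.0197,-0.0607,0.5]
    - [-0.0108,0.0109,-0.001,0.0166,-0.0197,-0.0607,0.5]
    - [-0.0108,0.0109,-0.001,0.0166,-0.0197,-0.0607,0.5]
    - [-0.0108,0.0109,-0.001,0.0166,-0.0197,-0.0607,0.5]
    - [-0.0108,0.0109,-0.001,0.0166,-0.0197,-0.0607,0.5]
    - [-0.0108,0.0109,-0.001,0.0166,-0.0197,-0.0607,0.5]
    - [-0.0108,0.0109,-0.001,0.0166,-0.0197,-0.0607,0.5]
    - [-0.0108,0.0109,-0.001,0.0166,-0.0197,-0.0607,0.5]
    - [-0.0108,0.0109,-0.001,0.0166,-0.0197,-0.0607,0.5]
    - [-0.0108,0.0109,-0.001,0.0166,-0.0197,-0.0607,0.5]
    - [-0.0108,0.0109,-0.001,0.0166,-0.0197,-0.0607,0.5]
    - [-0.0108,0.0109,-0.001,0.0166,-0.0197,-0.0607,0.5]
    - [0,0,0,0,0,0,0.5]

```text
clock: 13.5
tool_pos: [366.4, 376.4, 300.0]
tool_rot: [1.381, 0.86, -0.788]
ft_force: [-0.6, -0.5, -0.5]
width: 0.5
```

Run:
```python
from h import *
R=grasp(d(3.3),d(28),1);c=np.array([417,385.7,133])
st(c+100*gaxes(d(3.3),d(28))[:,2],R);print(env.sense()["joints"].round(2))
```

```text
pos [366.4 376.4 300. ] F [-0.6 -0.5 -0.5] w 0.5 togo [  3.7   6.6 -78.7] tool [ 71.4 -33.3  -6.4] rot [-0.001  0.019  0.006]
[ 0.87 -0.37  2.07 -0.41  1.12  0.94]
```

jog_arm:
  increments:
    - [0.001,0.003,-0.025,0,0.01,0.006,0.5]
    - [0.002,0.003,-0.025,0,0.009,0,0.5]
    - [0,0,-0.02,0,0,0,0.5]
    - [0,0,-0.005,0,0,0,0.5]
    - [0,0,0,0,0,0,0.5]
    - [0,0,0,0,0,0,0.5]

```text
clock: 14.0
tool_pos: [370.1, 382.6, 228.8]
tool_rot: [1.372, 0.882, -0.788]
ft_force: [-0.3, -0.5, -0.2]
width: 0.501
```

Run:
```python
from h import *
G=gaxes(d(3.3),d(28));R=grasp(d(3.3),d(28),1);c=np.array([417,385.7,133])
st(c+100*G[:,2],R)
M=wristP();np.save("w4P.npy",M);im=env.camera("wrist");cv2.imwrite("pics/w4.png",im[:,:,::-1])
def pr(M,X): q=M@np.r_[X,1];return (q[:2]/q[2]).round(1)
for v in((0,42,20),(7,42,20),(-7,42,20),(0,60,2),(0,-42,20),(7,-42,20),(-7,-42,20)): print(v,pr(M,c+G@v))
x=int(pr(M,c+G@[0,0,20])[0]);print(x,[(r,im[r,x].tolist()) for r in range(100,310,4)])
```

```text
pos [370.1 382.6 228.8] F [-0.3 -0.5 -0.2] w 0.501 togo [ 0.   0.4 -7.6] tool [ 6.7 -3.5 -0.4] rot [-0.005  0.004 -0.007]
(0, 42, 20) [313.7 147.9]
(7, 42, 20) [325.5 147.9]
(-7, 42, 20) [301.9 147.8]
(0, 60, 2) [314.1 116. ]
(0, -42, 20) [313.8 277.2]
(7, -42, 20) [324.5 277.2]
(-7, -42, 20) [303.  277.2]
313 [(100, [78, 79, 82]), (104, [80, 79, 84]), (108, [156, 159, 164]), (112, [253, 235, 132]), (116, [149, 140, 144]), (120, [252, 248, 249]), (124, [252, 249, 249]), (128, [252, 249, 250]), (132, [251, 249, 250]), (136, [252, 249, 250]), (140, [252, 249, 250]), (144, [251, 248, 250]), (148, [252, 249, 250]), (152, [255, 254, 255]), (156, [255, 254, 255]), (160, [255, 254, 255]), (164, [254, 254, 255]), (168, [254, 254, 255]), (172, [254, 254, 255]), (176, [254, 254, 255]), (180, [255, 254, 255]), (184, [254, 254, 255]), (188, [254, 254, 255]), (192, [254, 254, 255]), (196, [254, 254, 255]), (200, [254, 254, 255]), (204, [254, 254, 255]), (208, [255, 254, 255]), (212, [254, 254, 255]), (216, [254, 254, 255]), (220, [254, 254, 255]), (224, [254, 254, 255]), (228, [254, 254, 255]), (232, [254, 254, 255]), (236, [254, 254, 255]), (240, [254, 254, 255]), (244, [254, 254, 255]), (248, [254, 254, 255]), (252, [255, 254, 255]), (256, [254, 254, 255]), (260, [254, 254, 255]), (264, [254, 254, 255]), (268, [254, 254, 255]), (272, [254, 254, 255]), (276, [254, 254, 255]), (280, [254, 253, 254]), (284, [253, 251, 252]), (288, [253, 252, 252]), (292, [84, 84, 88]), (296, [81, 81, 86]), (300, [81, 80, 85]), (304, [80, 81, 85]), (308, [78, 79, 82])]
```

View pics/w4.png

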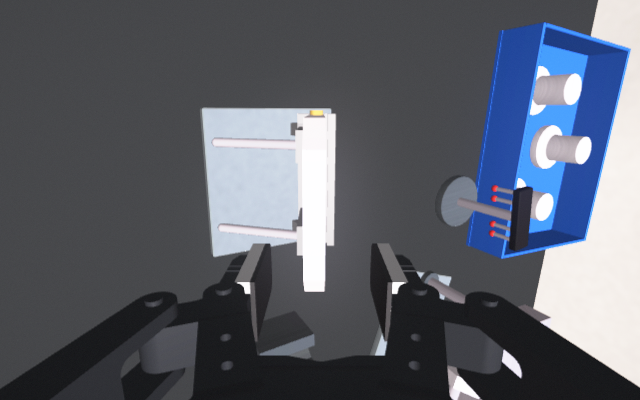

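Predicted and seen edges agree to about 1 mm (columns 303–326, flat rows 150–279).

jog_arm:
  increments:
    - [0.005,0.001,-0.018,-0.005,0.004,-0.007,0.5]
    - [0.009,0.001,-0.018,0,0,0,0.5]
    - [0.009,0,-0.018,0,0,0,0.5]
    - [0,0,0,0,0,0,0.5]

```text
clock: 14.38
tool_pos: [397.5, 387.5, 184.1]
tool_rot: [1.384, 0.876, -0.785]
ft_force: [-0.5, -0.4, 0.3]
width: 0.495
```

Run:
```python
from h import *
st([415,384.3,137.5],grasp(d(3.3),d(28),1))
```

```text
pos [397.5 387.5 184.1] F [-0.5 -0.4  0.3] w 0.495 togo [ 17.5  -3.2 -46.6] tool [49.3 -6.6  4.2] rot [-0.011  0.012 -0.001]
```

jog_arm:
  increments:
    - [0.002,-0.003,-0.012,-0.011,0.012,0,0.5]
    - [0.005,-0.001,-0.012,0,0,0,0.5]
    - [0.005,0,-0.01,0,0,0,0.5]
    - [0,0,0,0,0,0,0.5]

```text
clock: 14.72
tool_pos: [412.3, 385.1, 155.0]
tool_rot: [1.376, 0.878, -0.792]
ft_force: [-0.2, 0.1, 0.1]
width: 0.498
```

Run:
```python
from h import *
st([415,384.3,137.5],grasp(d(3.3),d(28),1))
```

```text
pos [412.3 385.1 155. ] F [-0.2  0.1  0.1] w 0.498 togo [  2.7  -0.8 -17.5] tool [16.7 -5.9  0.9] rot [-0.005  0.005 -0.001]
```

jog_arm:
  increments:
    - [-0.001,-0.001,-0.008,-0.005,0.005,0,0.5]
    - [0.001,0,-0.006,0,0,0,0.5]
    - [0.001,0,-0.003,0,0,0,0.5]
    - [0,0,0,0,0,0,0.5]

```text
clock: 15.05
tool_pos: [414.0, 384.8, 138.9]
tool_rot: [1.372, 0.879, -0.796]
ft_force: [0.3, -0.0, -1.5]
width: 0.502
```

Run:
```python
from h import *
st([415,384.3,137.5],grasp(d(3.3),d(28),1))
```

```text
pos [414.  384.8 138.9] F [ 0.3 -0.  -1.5] w 0.502 togo [ 1.  -0.5 -1.4] tool [1.7 0.2 0.6] rot [-0.002  0.001 -0.001]
```

jog_arm:
  increments:
    - [0.0005,-0.0005,-0.0005,0,0,0,0.4]
    - [0,0,0,0,0,0,0.25]
    - [0,0,0,0,0,0,0]
    - [0,0,0,0,0,0,0]
    - [0,0,0,0,0,0,0]
    - [0,0,0,0,0,0,0]

```text
clock: 15.55
tool_pos: [413.9, 384.6, 138.6]
tool_rot: [1.372, 0.88, -0.796]
ft_force: [0.2, 0.4, -0.7]
width: 0.153
```

jog_arm:
  increments:
    - [-0.002,0,0.004,0,0,0,0]
    - [-0.0035,0,0.0065,0,0,0,0]
    - [-0.004,0,0.008,0,0,0,0]
    - [-0.005,0,0.0095,0,0,0,0]
    - [-0.006,0,0.012,0,0,0,0]
    - [-0.006,0,0.016,0,0,0,0]
    - [-0.005,0,0.02,0,0,0,0]
    - [-0.003,0,0.025,0,0,0,0]
    - [0,0,0.03,0,0,0,0]
    - [0,0,0.03,0,0,0,0]
    - [0,0,0.03,0,0,0,0]
    - [0,0,0.02,0,0,0,0]
    - [0,0,0.01,0,0,0,0]
    - [0,0,0,0,0,0,0]

```text
clock: 16.72
tool_pos: [368.4, 375.0, 354.3]
tool_rot: [1.348, 0.888, -0.826]
ft_force: [-0.2, 0.3, -4.9]
width: 0.155
```

Run:
```python
from h import *
R=grasp(d(-102.8),0,1)
st([430,-380,330],R);print(rel(R)/20,env.sense()["joints"].round(2))
```

```text
pos [368.4 375.  354.3] F [-0.2  0.3 -4.9] w 0.155 togo [  61.6 -755.   -24.3] tool [  24.3  722.6 -227.3] rot [ 0.42   0.33  -1.816]
[ 0.02101268  0.01649495 -0.09081452] [ 0.85 -0.37  1.97 -0.36  1.24  0.86]
```

jog_arm:
  increments:
    - [0.002,-0.01,0,0.011,0.0087,-0.0478,0]
    - [0.002,-0.016,0,0.011,0.0087,-0.0478,0]
    - [0.002,-0.019,0,0.011,0.0087,-0.0478,0]
    - [0.002,-0.019,0,0.011,0.0087,-0.0478,0]
    - [0.002,-0.019,0,0.011,0.0087,-0.0478,0]
    - [0.002,-0.019,0,0.011,0.0087,-0.0478,0]
    - [0.002,-0.019,0,0.011,0.0087,-0.0478,0]
    - [0.002,-0.019,0,0.011,0.0087,-0.0478,0]
    - [0.002,-0.019,0,0.011,0.0087,-0.0478,0]
    - [0.002,-0.019,0,0.011,0.0087,-0.0478,0]
    - [0.002,-0.019,0,0.011,0.0087,-0.0478,0]
    - [0.002,-0.019,0,0.011,0.0087,-0.0478,0]
    - [0.002,-0.019,0,0.011,0.0087,-0.0478,0]
    - [0.002,-0.019,0,0.011,0.0087,-0.0478,0]
    - [0.002,-0.019,0,0.011,0.0087,-0.0478,0]
    - [0.002,-0.019,0,0.011,0.0087,-0.0478,0]
    - [0.002,-0.019,0,0.011,0.0087,-0.0478,0]
    - [0.002,-0.019,0,0.011,0.0087,-0.0478,0]

```text
clock: 18.22
tool_pos: [386.3, 28.6, 302.8]
tool_rot: [1.857, 0.512, -1.646]
ft_force: [-0.7, -0.5, -5.3]
width: 0.155
```

Run:
```python
from h import *
R=grasp(d(-102.8),0,1)
st([430,-380,330],R);print(rel(R)/20,env.sense()["joints"].round(2))
```

```text
pos [386.3  28.6 302.8] F [-0.7 -0.5 -5.3] w 0.155 togo [  43.7 -408.6   27.2] tool [ -27.2  388.8 -133.1] rot [ 0.168  0.099 -0.935]
[ 0.00842457  0.00492843 -0.04675715] [ 0.   -0.63  2.19 -0.1   1.43  0.87]
```

jog_arm:
  increments:
    - [0.002,-0.015,0.008,0.0084,0.005,-0.0468,0]
    - [0.002,-0.018,0.008,0.0084,0.005,-0.0468,0]
    - [0.002,-0.02,0.008,0.0084,0.005,-0.0468,0]
    - [0.002,-0.02,0.006,0.0084,0.005,-0.0468,0]
    - [0.002,-0.02,0.004,0.0084,0.005,-0.0468,0]
    - [0.002,-0.02,0.003,0.0084,0.005,-0.0468,0]
    - [0.002,-0.02,0.003,0.0084,0.005,-0.0468,0]
    - [0.002,-0.02,0.003,0.0084,0.005,-0.0468,0]
    - [0.002,-0.02,0.003,0.0084,0.005,-0.0468,0]
    - [0.002,-0.02,0.003,0.0084,0.005,-0.0468,0]
    - [0.002,-0.02,0.003,0.0084,0.005,-0.0468,0]
    - [0.002,-0.02,0.003,0.0084,0.005,-0.0468,0]
    - [0.002,-0.02,0.003,0.0084,0.005,-0.0468,0]
    - [0.002,-0.02,0.003,0.0084,0.005,-0.0468,0]
    - [0.002,-0.02,0.002,0.0084,0.005,-0.0468,0]
    - [0.002,-0.02,0.002,0.0084,0.005,-0.0468,0]
    - [0.002,-0.02,0.002,0.0084,0.005,-0.0468,0]
    - [0.002,-0.016,0,0.0084,0.005,-0.0468,0]
    - [0.001,-0.01,0,0.0084,0.005,-0.0468,0]
    - [0,0,0,0,0,0,0]

```text
clock: 19.88
tool_pos: [406.6, -348.0, 317.0]
tool_rot: [-2.013, 0.19, 2.139]
ft_force: [-0.2, 0.5, -5.5]
width: 0.156
```

Run:
```python
from h import *
R=grasp(d(-102.8),0,1)
st([468,-409,315],R);print(env.sense()["joints"].round(2))
```

```text
pos [ 406.6 -348.   317. ] F [-0.2  0.5 -5.5] w 0.156 togo [ 61.4 -61.   -2. ] tool [  2.   45.9 -73.4] rot [-0.056 -0.054  0.008]
[-0.81 -0.12  1.78 -0.    1.56  0.99]
```

jog_arm:
  increments:
    - [0.005,-0.005,0.004,-0.014,-0.0135,0.002,0]
    - [0.01,-0.01,0.002,-0.014,-0.0135,0.002,0]
    - [0.012,-0.012,0,-0.014,-0.0135,0.002,0]
    - [0.014,-0.014,0,-0.014,-0.0135,0.002,0]
    - [0.012,-0.012,0,0,0,0,0]
    - [0.006,-0.006,0,0,0,0,0]
    - [0,0,0,0,0,0,0]
    - [0,0,0,0,0,0,0]

```text
clock: 20.55
tool_pos: [470.0, -406.7, 316.1]
tool_rot: [-2.108, 0.228, 2.109]
ft_force: [-0.2, -0.2, -4.5]
width: 0.156
```

Run:
```python
from h import *
R=grasp(d(-102.8),0,1)
st([468,-409,315],R)
M=wristP();s=env.sense();Rc=Ro.from_rotvec(s["tool_rot"]).as_matrix();im=env.camera("wrist");cv2.imwrite("pics/w5.png",im[:,:,::-1])
def pr(M,X): q=M@np.r_[X,1];return (q[:2]/q[2]).round(1)
c=np.array([468.3,-409.8,160]);u=np.array([.222,.975,0])
print("bar",[pr(M,c+u*k) for k in(-105,0,105)])
for off in(0,2):print("gauge",[pr(M,s["tool_pos"]+Rc@np.array([-15+v,0,off-z])) for z,v in((42,0),(60,18))])
for x in(322,250,390): print(x,[(r,im[r,x].tolist()) for r in range(90,300,4)])
```

```text
pos [ 470.  -406.7  316.1] F [-0.2 -0.2 -4.5] w 0.156 togo [-2.  -2.3 -1.1] tool [1.1 2.6 1.4] rot [ 0.001 -0.001 -0.009]
bar [array([454.5, 192.4]), array([325.5, 191.2]), array([196.2, 189.9])]
gauge [array([322.6, 185.2]), array([322.4, 124.2])]
gauge [array([322.6, 191.4]), array([322.4, 129.9])]
322 [(90, [39, 40, 42]), (94, [43, 42, 45]), (98, [43, 44, 45]), (102, [43, 43, 45]), (106, [42, 43, 45]), (110, [198, 158, 80]), (114, [208, 167, 84]), (118, [91, 85, 87]), (122, [93, 87, 89]), (126, [196, 184, 187]), (130, [198, 186, 189]), (134, [198, 186, 188]), (138, [198, 185, 189]), (142, [197, 186, 189]), (146, [197, 187, 189]), (150, [197, 187, 190]), (154, [198, 187, 190]), (158, [196, 186, 189]), (162, [197, 186, 190]), (166, [197, 186, 190]), (170, [197, 186, 190]), (174, [198, 187, 190]), (178, [198, 186, 190]), (182, [197, 186, 190]), (186, [222, 217, 229]), (190, [221, 215, 228]), (194, [220, 214, 228]), (198, [221, 215, 228]), (202, [222, 216, 228]), (206, [221, 216, 229]), (210, [220, 215, 229]), (214, [221, 216, 229]), (218, [220, 216, 229]), (222, [220, 216, 228]), (22
[... 2068 characters left out ...]
74, 83]), (174, [119, 127, 138]), (178, [120, 127, 139]), (182, [102, 95, 99]), (186, [162, 152, 161]), (190, [172, 166, 182]), (194, [174, 168, 186]), (198, [159, 150, 162]), (202, [41, 42, 44]), (206, [45, 46, 48]), (210, [45, 45, 48]), (214, [44, 45, 47]), (218, [44, 45, 46]), (222, [44, 44, 46]), (226, [42, 43, 45]), (230, [44, 44, 46]), (234, [43, 44, 46]), (238, [45, 45, 47]), (242, [44, 43, 46]), (246, [44, 44, 47]), (250, [42, 42, 44]), (254, [42, 44, 45]), (258, [42, 44, 46]), (262, [43, 44, 46]), (266, [42, 42, 44]), (270, [42, 42, 43]), (274, [43, 43, 45]), (278, [41, 42, 45]), (282, [43, 43, 44]), (286, [43, 42, 45]), (290, [41, 42, 44]), (294, [28, 28, 30]), (298, [16, 17, 18])]
```

View pics/w5.png

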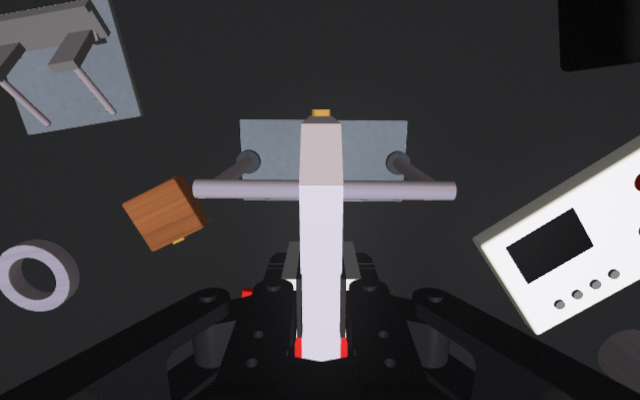

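Run:
```python
from h import *
print([onz(p,160) for p in((412,263),(484,285))],[onz(p,0) for p in((412,249),(470,263),(462,296),(403,281))])
```

```text
[array([ 270.2, -238.1]), array([ 204.6, -443.9])] [array([ 315.3, -269.7]), array([ 267.4, -457.3]), array([ 162.1, -425.5]), array([ 212.2, -236.4])]
```

jog_arm:
  increments:
    - [-0.001,0,-0.01,0,0,-0.008,0]
    - [0,0,-0.016,0,0,0,0]
    - [0,0,-0.018,0,0,0,0]
    - [0,0,-0.018,0,0,0,0]
    - [0,0,-0.015,0,0,0,0]
    - [0,0,-0.008,0,0,0,0]
    - [0,0,0,0,0,0,0]

```text
clock: 21.18
tool_pos: [465.7, -402.6, 226.6]
tool_rot: [-2.105, 0.238, 2.104]
ft_force: [-0.6, 1.1, -4.7]
width: 0.155
```

Run:
```python
from h import *
st([468.3,-409.8,193],grasp(d(-102.8),0,1))
```

```text
pos [ 465.7 -402.6  226.6] F [-0.6  1.1 -4.7] w 0.155 togo [  2.6  -7.2 -33.6] tool [33.6  6.4 -4.1] rot [ 0.002  0.    -0.001]
```

jog_arm:
  increments:
    - [0.004,-0.001,-0.002,0.002,0,0,0]
    - [0.001,0,-0.008,0,0,0,0]
    - [0,0,-0.008,0,0,0,0]
    - [0,0,-0.005,0,0,0,0]
    - [0,0,0,0,0,0,0]
    - [0,0,0,0,0,0,0]

```text
clock: 21.68
tool_pos: [471.8, -404.1, 204.1]
tool_rot: [-2.108, 0.238, 2.101]
ft_force: [0.7, -0.7, -4.9]
width: 0.155
```

Run:
```python
from h import *
st([468.3,-409.8,193],grasp(d(-102.8),0,1))
```

```text
pos [ 471.8 -404.1  204.1] F [ 0.7 -0.7 -4.9] w 0.155 togo [ -3.5  -5.7 -11.1] tool [11.1  6.4  2.1] rot [ 0.003  0.003 -0.   ]
```

jog_arm:
  increments:
    - [-0.002,0.0005,-0.004,0,0,0,0]
    - [0,0,-0.003,0,0,0,0]
    - [0,0,-0.002,0,0,0,0]
    - [0,0,-0.001,0,0,0,0]

```text
clock: 22.02
tool_pos: [470.1, -404.2, 194.8]
tool_rot: [-2.111, 0.24, 2.1]
ft_force: [-0.8, 0.0, -4.5]
width: 0.156
```

jog_arm:
  increments:
    - [-0.0005,0,-0.0015,0,0,0,0]
    - [0,0,-0.001,0,0,0,0]

```text
clock: 22.18
tool_pos: [469.5, -404.3, 192.3]
tool_rot: [-2.112, 0.241, 2.099]
ft_force: [0.2, -0.1, -5.6]
width: 0.157
```

jog_arm:
  increments:
    - [0,0,-0.001,0,0,0,0]
    - [0,0,-0.0008,0,0,0,0]

```text
clock: 22.35
tool_pos: [469.6, -404.4, 191.3]
tool_rot: [-2.112, 0.241, 2.099]
ft_force: [-1.7, 2.5, 1.6]
width: 0.157
```

Contact: Fz went from −5 to +1.6 N. Releasing.

jog_arm:
  increments:
    - [0,0,0,0,0,0,0.22]
    - [0,0,0,0,0,0,0.3]
    - [0,0,0,0,0,0,0.4]
    - [0,0,0,0,0,0,0.5]
    - [0,0,0,0,0,0,0.5]
    - [0,0,0,0,0,0,0.5]

```text
clock: 22.85
tool_pos: [472.2, -407.0, 197.3]
tool_rot: [-2.125, 0.249, 2.093]
ft_force: [-0.5, -0.2, 0.2]
width: 0.5
```

Run:
```python
from h import *
st([468.3,-409.8,193],grasp(d(-102.8),0,1))
im=env.camera("wrist");cv2.imwrite("pics/w6.png",im[:,:,::-1])
```

```text
pos [ 472.2 -407.   197.3] F [-0.5 -0.2  0.2] w 0.5 togo [-3.9 -2.8 -4.3] tool [4.3 3.6 3.2] rot [ 0.014  0.014 -0.   ]
```

View pics/w6.png

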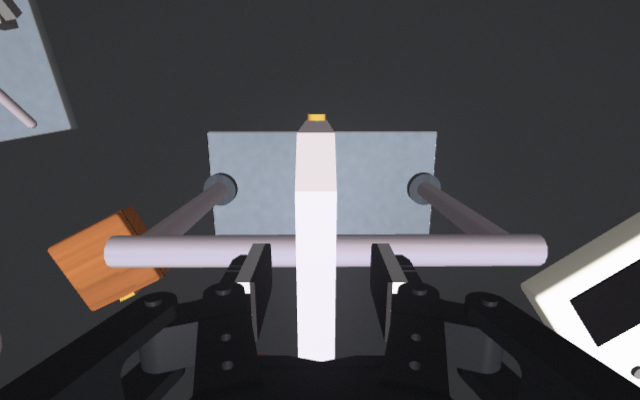

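The big gauge hangs on the bar (bar at row 250, columns 105–547; crown at columns 296–336), clear of both pads. Next I back off straight up and check from afar.

jog_arm:
  increments:
    - [0,0,0.008,0,0,0,0.5]
    - [0,0,0.02,0,0,0,0.5]
    - [0,0,0.03,0,0,0,0.5]
    - [0,0,0.03,0,0,0,0.5]
    - [-0.02,0.01,0.03,0,0,0,0.5]
    - [-0.03,0.03,0.01,0,0,0,0.5]
    - [-0.03,0.03,0,0,0,0,0.5]
    - [-0.02,0.03,0,0,0,0,0.5]
    - [-0.01,0.02,0,0,0,0,0.5]
    - [0,0,0,0,0,0,0.5]
    - [0,0,0,0,0,0,0.5]
    - [0,0,0,0,0,0,0.5]

```text
clock: 23.9
tool_pos: [357.7, -283.1, 336.8]
tool_rot: [-2.132, 0.255, 2.089]
ft_force: [-0.1, -0.1, 0.1]
width: 0.501
```

Run:
```python
from h import *
a=env.camera("scene")[:,:,::-1];b=env.camera("top")[:,:,::-1]
z=lambda im,x,y,w,h:cv2.resize(im[y:y+h,x:x+w],(400,300),interpolation=cv2.INTER_CUBIC)
cv2.imwrite("pics/end.png",np.vstack([np.hstack([z(a,340,160,133,100),z(a,125,220,133,100)]),np.hstack([z(b,220,90,133,100),z(b,395,130,133,100)])]))
print(env.sense()["tool_pos"],env.sense()["ft_force"],env.sense()["clock"])
```

```text
[ 357.96117707 -283.52732359  336.37817202] [-0.41981608 -0.30734627 -0.37287274] 24.0
```

View pics/end.png

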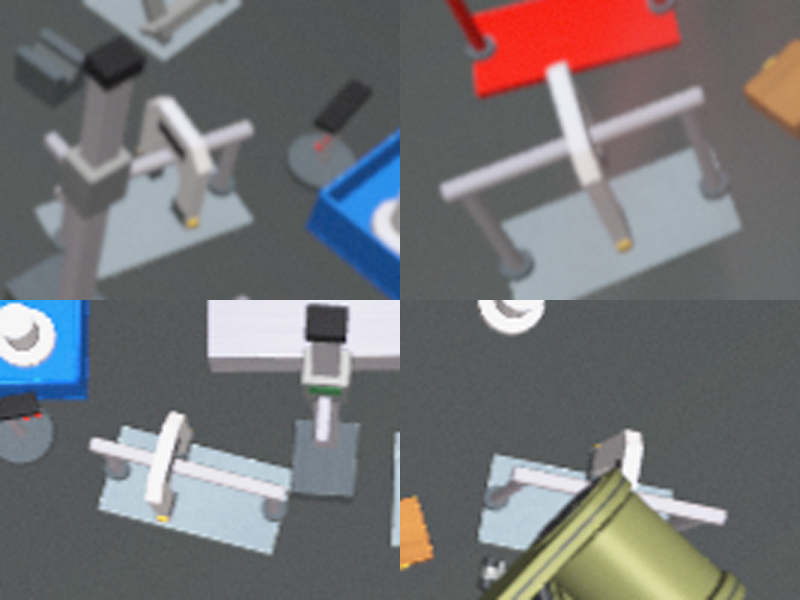

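Both gauges hang between the posts and straddle their bars. They stand upright, and nothing else appears to have moved.

```bash
python3 -c "
from cell import env
print(env.hand_in())"
```

```text
the job is handed in; nothing more can be done
None
```

Both gauges are hanging on their stands: the larger on the higher grey bar, near its middle, and the smaller on the lower bar, about 20 mm from its middle. I handed the job in at about 24 s of the 72 s allowed. No verdict is reported.

- **Set-down:** I lowered each gauge in steps of about 1 mm until the force reading showed contact. Net contact was roughly 9 N for the small gauge and 6–7 N for the large one, against the 60 N limit. Both touched about 2–3 mm lower than I had calculated.
- **Final position:** After release, close-up pictures showed both gauges over their bars and clear of the pads. The last scene and top views show both upright between the posts.
- **Surroundings:** The bystanders and height gauge in those views look unmoved, but I judged that by eye and did not measure it. The ring does not appear in the final crops. The arm ended clear, with wrist force readings near zero.
- **Not checked:** I did not measure the gauges' final positions numerically. In the last top view the arm partly hid the higher stand, so there I relied on the scene view.
- **Corrected on the way:** Moves often over- or undershot by up to about 15 mm, and the carried height drifted 40–50 mm while turning; I corrected both by re-measuring. I also gripped the small gauge about 4 mm off-centre and allowed for that when placing it.

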